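Inch the dough mixer from the bench console

ROBOT

A 6-joint arm with a two-finger parallel gripper is mounted at the origin on the work surface. World frame = base frame: x ahead of the robot, y to its left, z up, the work surface at z = 0. Lengths are in m, angles in rad, forces in N, time in s.
With the tool pointing down it reaches from about 0.275 to 0.875 m from the base axis. Payload 12.5 kg.
Tool frame: the origin (TCP) lies on the centre line of the jaws, within the pads' length; the fingertips stand 14 mm ahead of it and the grasp point (between the pads) lies 5 mm behind it (r.tips_ahead is the distance from the TCP to the fingertips, in m); z points along the fingers, x is the direction in which the jaws open and shut, and the axes are right-handed (so a half turn about z gives the same grasp; the last joint's range is limited). The gripper opens to 85 mm and grips with 20 to 120 N. Pads are 22 mm wide; open, the fingers measure 114 mm over their backs; the gripper's body (76 mm by 85 mm) begins 54 mm behind the grasp point. The pads swing forward as they close: fully open they stand 13 mm farther back than shut.
Start: joints at [1.032, 0.351, 1.652, -0, 1.139, -0.085], TCP at [0.241, 0.494, 0.245] pointing down, gripper open.
Joint ranges: [-2.75, 2.75], [-0.79, 2.1], [0.01, 2.65], [-1.57, 4.71], [0.07, 3.14], [-2.87, 2.87]. Speed limits (rad/s): [2.22, 2.22, 2.79, 3.14, 3.14, 3.14].

INTERFACE

Orientations are given as a rotation vector (axis times angle).
In Python, from rig import r gives the robot as it stands. Calls block until the motion is done:
- r.move_to(position, orientation): joint-space move of the TCP to a pose.
- r.line_to(position, frame=None, rate=0.15, until_force=None): straight line of the TCP; frame=None keeps the orientation; rate is the mean speed in m/s. With until_force (N) it stops when the force on the tool has changed by that much, and returns True; else False.
- r.move_j(angles): joint-space move.
- r.move_gripper(opening): finger opening in m; the grip force is fixed at half the most; returns when the fingers have stopped.
- r.wait(seconds).
- r.inverse_kinematics(position, orientation): joint angles nearest the present ones, or None.
- r.get_obs(): the state.
- r.camera(name): name is "side" or "top" or "wrist"; returns the picture (480x640x3 uint8, blue, green, red); there is no depth.
- r.camera_model(name): a dict with "vertical_fov" (degrees; the focal length in pixels is half the picture's height over the tangent of half this angle, whatever the lens; pixels are square), "cx", "cy" (the principal point, pixels), "D" ([k1, k2, p1, p2, k3] as OpenCV has them; the pictures are not rectified), "position" and "orientation" of the camera in the world; the wrist camera has in their place "tool_from_camera" (4x4, takes a point from camera to tool coordinates, whose origin is the TCP and whose axes are the tool frame's). Camera axes: x right, y up, looking along -z (the intrinsics and any distortion apply to the point x, -y, -z); pixel columns grow to the right and rows downward; lengths in m; the calibration is good to about 2 mm. A picture is of the moment at which its call begins: read the wrist's pose just before it. camera_model takes no time and is no camera call.
A pose or a line that the arm cannot do raises r.PlanningError and nothing moves.
- r.sign_off(): hands the job in, once; it reports no verdict.
The state is a dict: "clock": time; "joints": joint angles; "qd": joint speeds; "joint_efforts": joint torques, N m; "position": TCP position; "tool_rot": TCP orientation; "wrist_force": force on the tool from outside, world axes, zero at the start; "wrist_torque": the same for the moment, N m; "finger_gap": finger opening in m.
Only numpy, scipy, OpenCV 4.12 (cv2) and the standard library are available. Lean on these libraries where they do the work, as an engineer would, in place of code of your own. Each camera call takes 0.05 s, during which the arm holds its last target.

TASK

Creep the dough mixer round from the steel control console on the bench: push the raised half of the white rocker right down to switch the power on, then push the square blue slow-speed key fully in (it stays in), then press the round green hold-to-run button fully down with the fingertips and finish while still holding it down. Keep to this order; do not pull up any of the controls, leave the red stop mushroom alone, and do not lift or shove the jug, the cake or the dough scraper.

Things in the scene. Friction and masses are not known exactly. Their poses are not given: they have to be found in the camera images.
- console: Fixed steel control box, 150 (x) by 400 (y) by 60 mm high; origin under its centre, on the bench; x away from the robot, y along its length, z up. Four control units stand side by side on top at y = -138, -46, 46, 138 mm; which stands where differs from start to start. Each has the console's heading and a bezel 98 x 82 x 4 mm, upper face 64 mm above the bench.
- mains_unit: Black bezel of the white power rocker, origin under its centre (60 mm above the bench), axes as the console's. The V-shaped paddle, 64 (x) by 36 mm (y), tips about a pivot along y, 26 mm above this origin. Off: near half level, its face 88 mm above the bench, far half sloping up at 0.4 rad to an edge 100 mm above the bench. On: far half level at 88 mm, near half up.
- mains_press (a point): Where to push the white rocker: middle of its far half (away from the robot), marked by a black bar and raised at the start. Off: 22.2 mm beyond the pivot in x, 97.6 mm above the bench; on: 25 mm beyond, 88 mm above. Pushing straight down near here or up to 8 mm farther out takes about 4 N to a hard stop; the rocker stays where it is left. Axes turn with the paddle.
- mains (a joint): Tilt of the white rocker in rad: 0 off (far half up), 0.40 fully on (far half down level).
- slow_top (a point): Middle of the upper face of the blue slow-speed key, a square 40 x 40 mm push latch in a grey bezel; 82 mm above the bench when out, 74 mm when fully in (still 10 mm proud of the bezel). Takes about 4 N over 8 mm of travel to a hard stop, and stays where it is left (friction). Axes as the console's.
- slow (a joint): How far the blue key is pushed in, in m: about 0 out, 0.008 fully in, negative if pulled up.
- inch_top (a point): Middle of the upper face of the green hold-to-run button, round, 40 mm across, in a grey bezel; 82 mm above the bench when up, 74 mm when fully down. Sprung: the force rises to 6 N at 8 mm of travel, then a hard stop; it springs back when released. Axes as the console's.
- inch (a joint): How far the green button is pressed, in m: 0 up, 0.008 fully down, negative if pulled up.
- stop_top (a point): Middle of the upper face of the red stop mushroom, 42 mm across, on a yellow bezel; 96 mm above the bench. Leave it alone.
- stop (a joint): How far the red mushroom is pressed, in m: 0 untouched, 0.006 fully pressed, negative if pulled up.
- jug: Loose white plastic measuring jug, open, 100 mm across, 130 mm high, with a handle on its +y side; origin at the centre of its underside. Stands beside one end of the console; bystander.
- cake: Loose yellow raisin cake in a brown round baking mould, 148 mm across, 66 mm high; origin at the centre of its underside. Stands beside the other end of the console; bystander.
- scraper: Loose dough scraper lying beyond the console: steel blade about 85 x 120 mm with a dark wooden handle bar 20 mm thick and 120 mm long on its -x edge; origin on the bench between handle and blade, the handle's axis 18 mm to its -x side. Bystander.

How it is judged:
On the way, in this order (a step that is already met when the one before it is completed fails the run):
1. the white rocker is pushed fully on (value of joint mains above 0.34 rad), for 0.1 s.
2. the blue key is pushed fully in (value of joint slow above 0.006 m), for 0.1 s.
3. the green button is held fully down by the fingers (value of joint inch above 0.006 m and contact force between the fingers and inch above 1 N), for 0.3 s.
At the end, for the whole second after the job is handed in: The white rocker is on (over 0.34 of 0.40 rad), the blue key is in (over 6 of 8 mm), and the fingers hold the green button down (over 6 of 8 mm, with more than 1 N) through the last second; the red mushroom is within 2 mm of rest; jug, cake and scraper are within 30 mm of where they stood (all of step 3 and value of joint mains above 0.34 rad and value of joint slow above 0.006 m and value of joint stop between -0.002 and 0.002 m and distance of each of jug, cake, scraper from where it was at the start of the episode below 0.03 m); the arm keeps its last pose, push and grip.
It fails at once if the blue key is pushed (over 4 mm) while the power rocker is not on (value of joint slow above 0.004 m and value of joint mains below 0.3 rad).
It fails at once if the green button is pressed (over 3 mm) before the rocker is on and the blue key is in (value of joint inch above 0.003 m and (value of joint mains below 0.3 rad or value of joint slow below 0.0055 m)).
It fails at once if the red stop mushroom is pressed or pulled by over 2 mm (value of joint stop above 0.002 m or value of joint stop below -0.002 m).
It fails at once if the blue key or the green button is pulled up by over 2 mm (value of joint any of slow, inch below -0.002 m).
It fails at once if the jug, the cake or the scraper is lifted or shoved by over 30 mm (distance of any of jug, cake, scraper from where it was at the start of the episode above 0.03 m).
It also fails if it takes over 40 s, if anything falls off the work surface, if the arm or the gripper's body presses on something with over 40 N, if the wrist force passes 120 N, or if a joint passes its speed limit or range.

## Working session

There is one attempt and no reset: what is moved stays moved. The work goes in short steps, each a Python script; the robot and the scene stay as the last script left them, time stands still between calls to the robot, and variables do not carry over. Pictures are saved under pics/ and viewed, and the job is handed in when it is done.

```bash
mkdir -p pics; ls
python3 - <<'E'
from rig import r
import cv2
o=r.get_obs(); print(o['clock'],o['position'],o['tool_rot'],o['finger_gap'],r.tips_ahead)
for n in ['top','side']:
    cv2.imwrite(f'pics/{n}0.png',r.camera(n)); print(n,r.camera_model(n))
print(r.camera_model('wrist'))
E
```

```text
pics
0.0 [0.24090938 0.49407581 0.24476463] [ 2.66378240e+00  1.66449691e+00 -1.66099639e-03] 0.08518649896025603 0.014
top {'vertical_fov': 55.961922162504536, 'cx': 324.8287225351827, 'cy': 247.20543508877552, 'D': array([-0.09512098,  0.        ,  0.        ,  0.        ,  0.        ]), 'position': array([ 0.55328418, -0.02104509,  1.06547049]), 'orientation': array([ 0.09898885, -0.03903991, -1.57651904])}
side {'vertical_fov': 54.44512005799683, 'cx': 312.80837701101467, 'cy': 235.18653714176165, 'D': array([-0.01787134,  0.        ,  0.        ,  0.        ,  0.        ]), 'position': array([ 0.48578318, -0.74682221,  0.98783459]), 'orientation': array([ 0.69344902, -0.06199242, -0.16451172])}
{'vertical_fov': 67.66598400215858, 'cx': 316.00486916745535, 'cy': 239.50527529090047, 'D': array([-0.00934922,  0.        ,  0.        ,  0.        ,  0.        ]), 'tool_from_camera': array([[ 9.99999174e-01, -7.56023928e-04, -1.03922340e-03,
        -1.46703788e-03],
       [-1.04306048e-03, -9.49857990e-01, -3.12679887e-01,
        -8.02952675e-02],
       [-7.50721170e-04,  3.12680713e-01, -9.49857994e-01,
        -1.28855997e-01],
       [ 0.00000000e+00,  0.00000000e+00,  0.00000000e+00,
         1.00000000e+00]])}
```

View pics/top0.png

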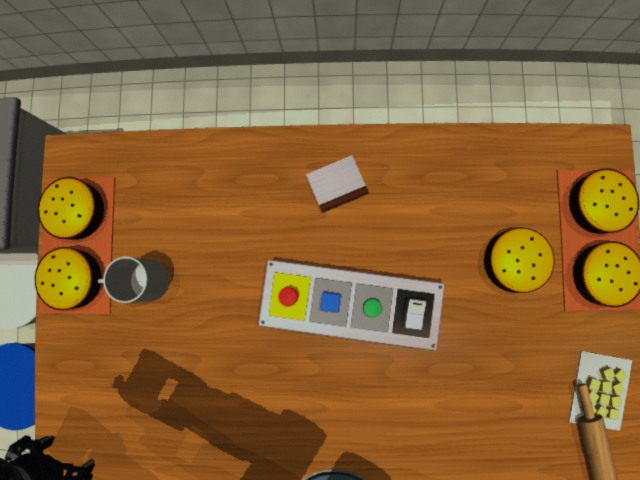

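View pics/side0.png

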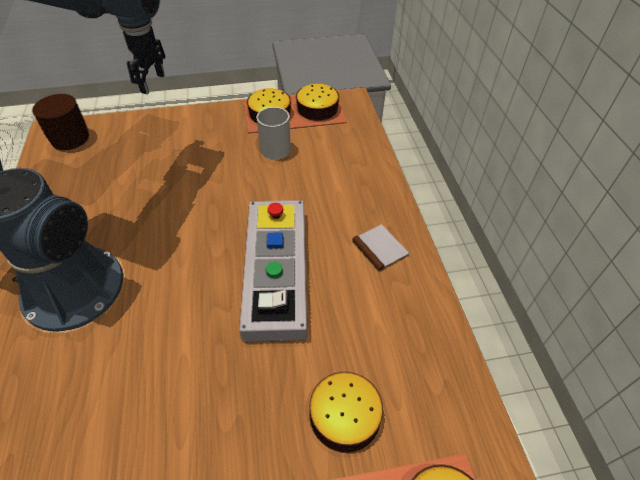

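The controls run, from left (+y) to right: red, blue, green, white rocker. Next I'll measure them in both views.

```bash
cat > h.py <<'E'
import numpy as np, cv2
from scipy.spatial.transform import Rotation as R
from rig import r
def ray(n,uv,pose=None):
    m=r.camera_model(n); f=240/np.tan(np.radians(m['vertical_fov'])/2)
    K=np.array([[f,0,m['cx']],[0,f,m['cy']],[0,0,1.]])
    p=cv2.undistortPoints(np.array([[uv]],float),K,m['D'])[0,0]
    d=np.array([p[0],-p[1],-1.])
    if n=='wrist':
        P,rv=pose; T=m['tool_from_camera']; Rt=R.from_rotvec(rv).as_matrix()
        return P+Rt@T[:3,3], Rt@T[:3,:3]@d
    return m['position'],R.from_rotvec(m['orientation']).as_matrix()@d
def plane(n,uv,z,pose=None):
    o,d=ray(n,uv,pose); return o+d*(z-o[2])/d[2]
def tri(rays):
    A=np.zeros((3,3));b=np.zeros(3)
    for o,d in rays:
        d=d/np.linalg.norm(d);M=np.eye(3)-np.outer(d,d);A+=M;b+=M@o
    return np.linalg.solve(A,b)
RNG={'blue':((100,150,60),(125,255,255)),'green':((50,120,60),(80,255,255)),'red':((0,190,90),(6,255,255)),'yellow':((25,150,120),(35,255,255))}
def blob(im,c,box,amin=60):
    x0,y0,x1,y1=box; hsv=cv2.cvtColor(im,cv2.COLOR_BGR2HSV)
    m=cv2.inRange(hsv,*RNG[c]); k=np.zeros_like(m); k[y0:y1,x0:x1]=m[y0:y1,x0:x1]
    cs,_=cv2.findContours(k,cv2.RETR_EXTERNAL,cv2.CHAIN_APPROX_NONE)
    c=max(cs,key=cv2.contourArea); M=cv2.moments(c)
    return np.array([M['m10'],M['m01']])/M['m00'],cv2.contourArea(c),cv2.boundingRect(c)
E
python3 - <<'E'
from h import *
ims={n:cv2.imread(f'pics/{n}0.png') for n in ['top','side']}
box={'top':(255,255,450,352),'side':(235,195,315,345)}
Z={'blue':.082,'green':.082,'red':.096,'yellow':.064}
for c in Z:
    b={n:blob(ims[n],c,box[n]) for n in ims}
    for n in b: print(c,n,b[n][0].round(1),b[n][1],b[n][2],plane(n,b[n][0],Z[c]).round(4))
    print('  tri',tri([ray(n,b[n][0]) for n in b]).round(4))
w=[]
for n,(x0,y0,x1,y1) in (('top',(370,280,450,350)),('side',(235,280,315,330))):
    w.append(cv2.resize(ims[n][y0:y1,x0:x1],None,fx=5,fy=5,interpolation=cv2.INTER_CUBIC))
w[1]=cv2.copyMakeBorder(w[1],0,350-w[1].shape[0],0,0,cv2.BORDER_CONSTANT)
cv2.imwrite('pics/z.png',np.hstack(w))
E
```

```text
blue top [330.1 301.7] 285.0 (321, 292, 19, 20) [0.5214 0.0055 0.082 ]
blue side [274.7 240. ] 204.5 (267, 233, 16, 15) [ 0.5203 -0.0018  0.082 ]
  tri [0.5209 0.0058 0.0728]
green top [372.2 307.4] 232.0 (364, 299, 18, 18) [ 0.5086 -0.0853  0.082 ]
green side [273.7 269.4] 185.0 (266, 262, 16, 16) [ 0.5072 -0.0912  0.082 ]
  tri [ 0.5078 -0.0858  0.0745]
red top [287.8 296.1] 222.0 (279, 288, 18, 18) [0.5342 0.0957 0.096 ]
red side [275.2 209. ] 132.0 (268, 203, 15, 13) [0.5337 0.0906 0.096 ]
  tri [0.534  0.0965 0.0897]
yellow top [289.3 295.9] 1487.0 (269, 273, 41, 47) [0.5339 0.0964 0.064 ]
yellow side [276.  217.9] 456.5 (258, 205, 36, 23) [0.5336 0.0878 0.064 ]
  tri [0.5339 0.0976 0.0532]
```

View pics/z.png

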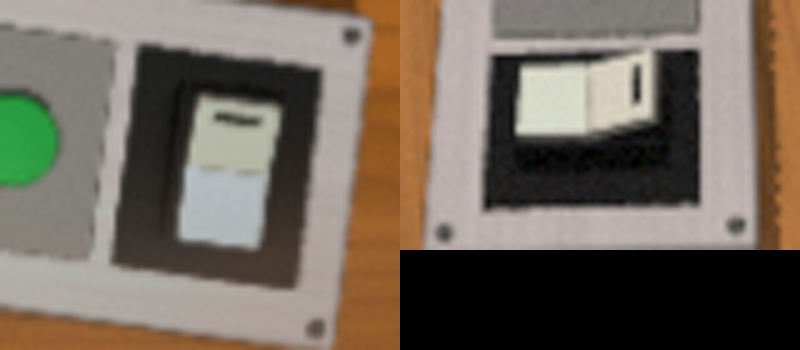

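The red-blue and blue-green spacings come to 91 and 92 mm against the stated 92, and the heading is about -0.14 rad. Next I'll check the rocker seam, shut the gripper and take one wrist look.

```bash
cat >> h.py <<'E'
t=-0.1405
cx_=np.array([np.cos(t),np.sin(t),0]); cy_=np.array([-np.sin(t),np.cos(t),0])
ORI=R.from_matrix(np.column_stack([cy_,cx_,[0,0,-1]])).as_rotvec()
mid=np.array([.5214,.0053,0])
PIV=mid-.184*cy_; BLUE=mid; GREEN=mid-.092*cy_
E
python3 - <<'E'
from h import *
print('pivot',PIV, 'seam top',plane('top',(415.6,313.6),.088),'bar',plane('top',(370+238/5,280+119/5),.0976),'pred',PIV+.0222*cx_)
r.move_gripper(0.0); print(r.get_obs()['clock'],r.get_obs()['finger_gap'])
p=mid-.12*cy_-.01*cx_; p[2]=.26
r.move_to(p,ORI); o=r.get_obs(); print(o['clock'],o['position'],o['wrist_force'])
np.save('pose.npy',np.r_[o['position'],o['tool_rot']])
cv2.imwrite('pics/w1.png',r.camera('wrist'))
E
```

```text
pivot [ 0.49563297 -0.17688688  0.        ] seam top [ 0.4950144  -0.17779066  0.088     ] bar [ 0.51625621 -0.18086728  0.0976    ] pred [ 0.51761421 -0.17999573  0.        ]
0.8667 0.00028255109779037766
3.2083 [ 0.49481023 -0.11156294  0.25998185] [-0.20499066  0.35311735 -0.40806851]
```

View pics/w1.png

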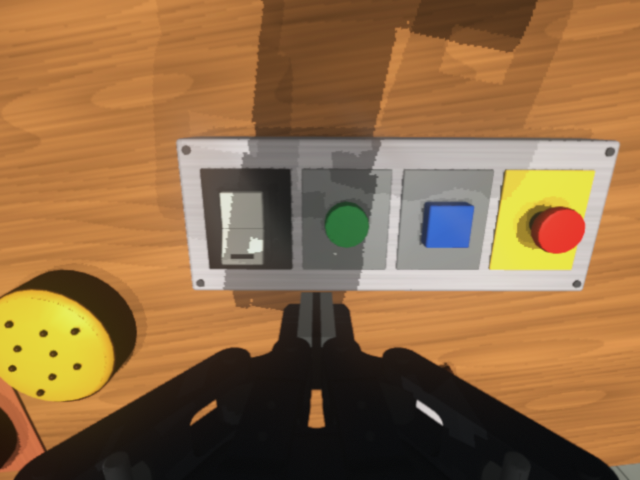

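The wrist view shows the rocker seam near (242,228), its bar near (243,257), green near (347,224) and blue near (448,224). I'll compare these with the top-view estimates.

Run:
```python
from h import *
q=np.load('pose.npy'); P=(q[:3],q[3:])
for n,uv,z,ref in (('seam',(242,228),.088,PIV),('bar',(243,257),.0976,PIV+.0222*cx_),('green',(347,223),.082,GREEN),('blue',(448,223),.082,BLUE)):
    a=plane('wrist',uv,z,P); d=a-ref; print(n,a.round(4),'dx',round(d@cx_,4),'dy',round(d@cy_,4))
```

```text
seam [ 0.4934 -0.1779  0.088 ] dx -0.0021 dy -0.0013
bar [ 0.5168 -0.1799  0.0976] dx -0.0008 dy -0.0
green [ 0.5033 -0.086   0.082 ] dx -0.0051 dy -0.0009
blue [0.5158 0.0031 0.082 ] dx -0.0053 dy -0.003
```

They agree within 2 mm, except green and blue, which read 5 mm nearer to the robot. Their near sides are visible in this view and pull the centroids that way. I'll press the rocker.

Run:
```python
from h import *
p=PIV+.027*cx_
r.move_to(np.r_[p[:2],.135],ORI)
print(r.get_obs()['clock'],r.get_obs()['wrist_force'])
hit=r.line_to(np.r_[p[:2],.088+.014-.004],rate=.03,until_force=15)
o=r.get_obs(); print(hit,o['clock'],o['position'],o['wrist_force'])
r.wait(.3); o=r.get_obs(); print(o['position'],o['wrist_force'])
r.line_to(np.r_[p[:2],.145],rate=.1)
q=mid-.12*cy_-.01*cx_; q[2]=.26
r.line_to(q)
o=r.get_obs(); print(o['clock'])
cv2.imwrite('pics/w2.png',r.camera('wrist'))
```

```text
3.8917 [-0.84398046  0.15858868  1.01416159]
True 4.925 [ 0.52299933 -0.18092223  0.10198129] [-1.64653053  0.37411547  9.35535831]
[ 0.52298444 -0.18091897  0.10196325] [-2.54572802  0.65515823 10.02362533]
6.8667
```

View pics/w2.png

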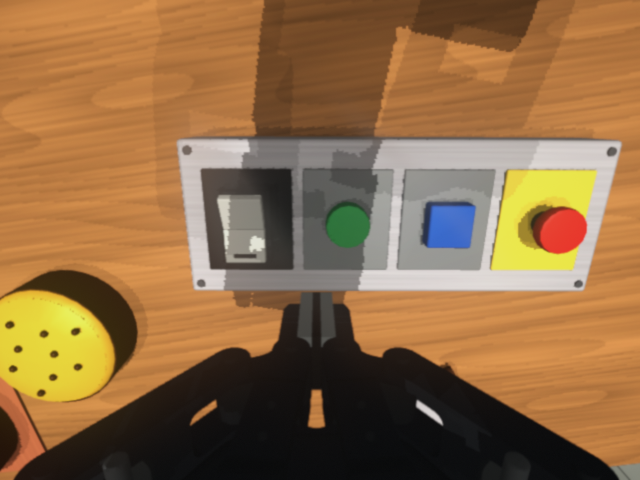

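Contact ended with the tip 88 mm up at 10 N, above the 4 N needed to move the rocker. That is the hard stop at "on". The picture shows the rocker tilted the other way, with its near edge wider. Now the blue key.

Run:
```python
from h import *
p=BLUE-.001*cx_
r.move_to(np.r_[p[:2],.125],ORI)
print(r.get_obs()['clock'],r.get_obs()['wrist_force'])
hit=r.line_to(np.r_[p[:2],.074+.014-.004],rate=.03,until_force=15)
r.wait(.3); o=r.get_obs(); print(hit,o['clock'],o['position'],o['wrist_force'])
r.line_to(np.r_[p[:2],.125],rate=.1)
q=mid-.12*cy_-.01*cx_; q[2]=.26
r.line_to(q)
print(r.get_obs()['clock'])
cv2.imwrite('pics/w3.png',r.camera('wrist'))
cv2.imwrite('pics/s3.png',cv2.resize(r.camera('side')[190:350,220:330],None,fx=5,fy=3.7,interpolation=2))
```

```text
7.6667 [-0.40017908 -0.00587716 -0.12253121]
True 9.1083 [0.52033284 0.00546114 0.08786825] [-3.26974766 -0.86901324  9.58761085]
10.9917
```

View pics/w3.png

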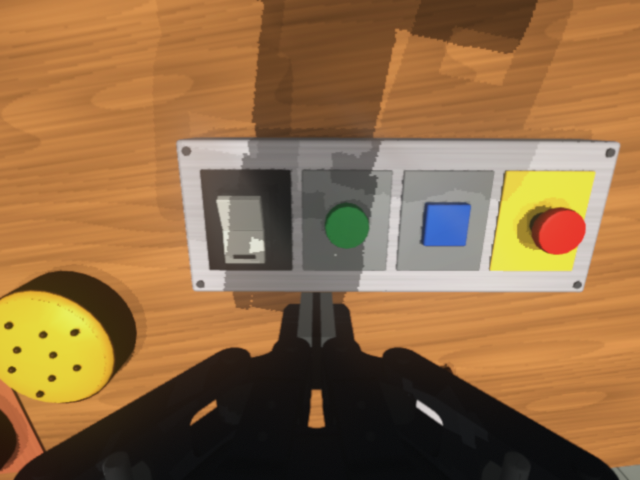

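View pics/s3.png

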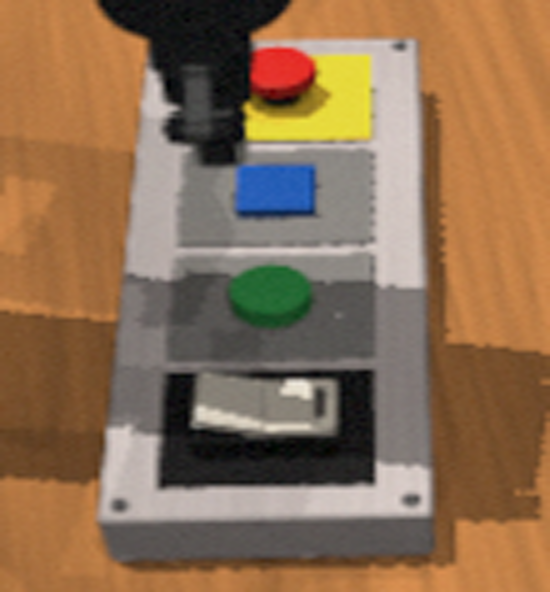

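The side view shows the rocker with its near half up and the blue key sunk. The blue press ended with the tip 74 mm up at a hard stop. Now green, pressed and held.

Run:
```python
from h import *
p=GREEN-.001*cx_
r.move_to(np.r_[p[:2],.125],ORI)
print(r.get_obs()['wrist_force'])
hit=r.line_to(np.r_[p[:2],.074+.014-.004],rate=.03,until_force=16)
for i in range(3):
    r.wait(.4); o=r.get_obs(); print(hit,o['clock'],o['position'],o['wrist_force'])
cv2.imwrite('pics/s4.png',r.camera('side'))
```

```text
[ 1.12704224 -0.86362559  0.9650906 ]
True 13.2417 [ 0.50744227 -0.08563969  0.08796485] [-2.67865322  0.55183978 11.07107543]
True 13.6417 [ 0.50747226 -0.08563518  0.08798775] [-2.23399622  0.30587406 10.8973474 ]
True 14.0417 [ 0.50748546 -0.08562631  0.08798422] [-3.56766164  0.27160996 11.08109245]
```

View pics/s4.png

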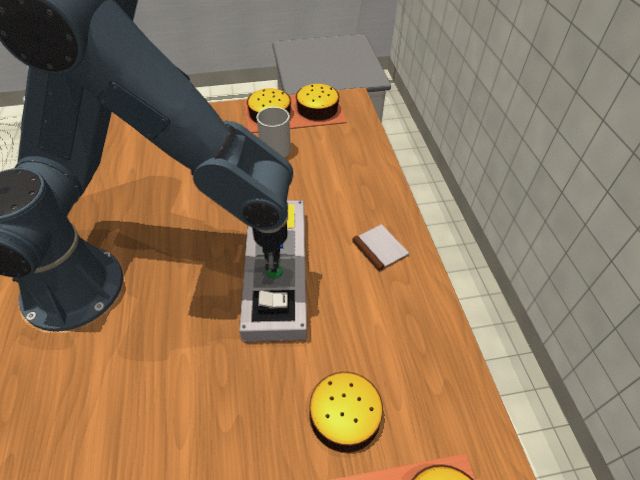

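The fingertips are on green, held steady at 11 N and 74 mm. Jug, cake and scraper are where they were.

```bash
python3 -c "
from rig import r
print(r.sign_off())"
```

```text
the job is handed in; nothing more can be done
None
```

I pressed the white rocker on, then the blue key in, then the green button down with the closed fingertips, and handed the job in at about 14 s with green still held. No verdict came back.

**Rocker:** it stopped with the fingertips 88 mm above the bench at about 10 N, which matches fully on. Later pictures show its near half raised.

**Blue key:** it stopped at 74 mm and about 10 N, which matches fully in. The side view shows it sunk into its bezel.

**Green button:** it was steady at 74 mm and about 11 N for the 1.2 s before hand-in, so it was down on its hard stop.

**Bystanders:** nothing touched the red mushroom. The jug, cake and scraper look unmoved in the last side view, though I judged that by eye.

**Disagreements:**
- The wrist view put the green and blue centres about 5 mm nearer the robot than the top view did. I put this down to their near sides being visible there and used the top view.
- The two-view triangulated heights came out 6 to 11 mm low, because the side camera sees the sides of the buttons. I used the stated heights, and all three contacts matched them.
- The force reading drifts by about 1 N when nothing is touching.

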